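Load the price card into the counter ticket frame

TASK

Load the price card that lies flat on the chocolate counter into the low metal ticket frame: press down on its top face with the fingertips, drag it over the counter and in through the open mouth of the frame, under the lips and past the two spring catches, until it is fully home against the end wall. Then swing the small retaining bar fully shut behind the card, and let go. Never lift the card, press it so hard that it creases or ram it, and leave the jar, the gift box and the sample tray where they are.

Things in the scene. Friction and masses are not known exactly. Their poses are not given: they have to be found in the camera images.
- card: Price card: loose flat stiff board, 110 mm (its x) by 96 mm (its y), 4 mm thick, about 60 g (varies), off-white with a thin dark border, both ends alike; too wide to grasp across. Origin: centre of its underside, z up, on the counter (z = 0). Slick underside, matt grippy top: a 5 N press on its middle drags it over the counter, about 12 N past the frame's catches; over 25 N creases it.
- frame: Ticket frame: fixed low aluminium U without floor. Origin: on the counter, where the centre of the card's underside lies when fully home. +x: the way the card goes in, its 110 mm side along it. End wall's inner face at x = 55 mm. Side walls' inner faces at y = +-49.5 mm, straight from x = -30; before that the mouth flares to half width 58 at x = -50. Walls 9.5 mm high, 10 thick.
- latch (a joint): Retaining bar's angle (rad) about its post. 0: wide open, pointing away from the mouth (200 degrees in the frame's xy plane, counted from frame +x towards +y). It grows clockwise seen from above; 1.92 is the closed stop: bar along frame +y across the mouth, its face 3 mm behind a seated card. Friction about 1 N at the pin; it stays where it is left.
- latch_knob (a point): Upright round steel pin at the free end of the retaining bar: 12 mm in diameter, its top 39 mm over the counter, 60 mm from the turning axis. This point lies on the pin's axis, 26 mm over the counter. The bar is 8 mm wide and its top is 11 mm over the counter. The pin can be pinched from above or pushed.
- jar: Bystander: closed amber glass jar, 68 mm in diameter, 100 mm high; origin under its centre.
- giftbox: Bystander: white gift box with dark ribbon, 104 by 104 by 63 mm; origin under its centre.
- sampler: Bystander: black tray of chocolates, 100 by 120 by 23 mm; origin under its centre.
- frame_mouth (a point): Middle of the frame's flared mouth, on the counter: frame x = -50, y = 0 mm. From x = -30 on, lips 3 mm thick overhang side and end walls inward by 7 mm, underside 6.5 mm over the counter; open from above between, 85 mm wide. At x = 35 mm a round spring catch stands 3 mm out of each side wall; pushing the card past both takes about 5 N, felt 25 mm before home.
- latch_post (a point): Turning axis of the retaining bar, at counter height: an upright post at frame x = -62, y = -72 mm, radius 9.5 mm, 16 mm high, beside the mouth.
Not all that is in view belongs to the job. Several things have the shape of the frame; the one meant has the colours described above. Of the things shaped like the card, the white one is meant.

How it is judged (in metres and radians):
On the way, in this order (a step that is already met when the one before it is completed fails the run):
1. the card's front edge is inside the mouth while the fingers press on the card's top (x of card in the frame of frame between -0.09 and -0.004 m and contact force between the fingers and card above 1 N and horizontal distance between the grasp point and card below 0.05 m and y of card in the frame of frame between -0.015 and 0.015 m), for 0.1 s.
2. the card is fully home in the frame while the retaining bar is still open (x of card in the frame of frame above -0.0025 m and z of card in the frame of frame below 0.003 m and value of joint latch below 0.8 rad and y of card in the frame of frame between -0.004 and 0.004 m), for 0.1 s.
At the end, for the whole second after the job is handed in: The card lies flat and at rest in the frame, its centre within 3 mm of the fully home place along the frame and 4 mm across, squared to 0.05 rad; the retaining bar is turned to at least 1.8 rad of its 1.92 (x of card in the frame of frame between -0.003 and 0.003 m and y of card in the frame of frame between -0.004 and 0.004 m and z of card in the frame of frame below 0.003 m and angle between the x axis of card and the x axis of frame, either way round below 0.05 rad and value of joint latch above 1.8 rad and linear speed of card below 0.01 m/s); the robot touches nothing.
It fails at once if the fingers press the card with more than 25 N (contact force between the fingers and card above 25 N).
It fails at once if the card is rammed against the frame or bar with more than 20 N (contact force between card and frame above 20 N).
It fails at once if the card is lifted or tipped off the counter (height (world z) of card above 0.012 m or angle between card's own z axis and vertical above 0.15 rad).
It fails at once if the jar, gift box or sample tray is moved by more than 15 mm (distance of any of jar, giftbox, sampler from where it was at the start of the episode above 0.015 m).
It also fails if it takes over 72 s, if anything falls off the work surface, if the arm or the gripper's body presses on something with over 40 N, if the wrist force passes 120 N, or if a joint passes its speed limit or range.

ROBOT

A 7-joint arm with a two-finger parallel gripper is mounted at the origin on the work surface. World frame = base frame: x ahead of the robot, y to its left, z up, the work surface at z = 0. Lengths are in mm, angles in rad, forces in N, time in s.
With the tool pointing down it reaches from about 425 to 925 mm from the base axis. Payload 6.8 kg.
Tool frame: the origin (TCP) lies on the centre line of the jaws, within the pads' length; the fingertips stand 17 mm ahead of it and the grasp point (between the pads) lies 2 mm behind it; x points along the fingers, y is the direction in which the jaws open and shut, and the axes are right-handed (so a half turn about x gives the same grasp; the last joint's range is limited). The gripper opens to 88 mm and grips with 3 to 60 N. Pads are 20 mm wide; open, the fingers measure 115 mm over their backs; the gripper's body (75 mm by 178 mm) begins 61 mm behind the grasp point.
Start: joints at [1.05, 0.477, 0.022, 1.555, -0.011, 1.109, -0.083], TCP at [270.804, -618.314, 239.664] pointing down, gripper open.
Joint ranges: [-2.96, 2.96], [-0.34, 2.1], [-1.41, 1.46], [0.24, 2.44], [-1.37, 4.51], [0.17, 1.92], [-2.96, 2.96]. Speed limits (rad/s): [2.39, 2.39, 3.14, 3.14, 3.14, 3.14, 3.14].

INTERFACE

Orientations are given as a unit quaternion [w, x, y, z].
In Python, from workcell import telemetry, optics, hand_in gives the robot as it stands.
- The arm moves only by the shell command python3 -m creep 'ROWS' [FORCE]. ROWS is JSON, a list of rows, each a list of 7 numbers: the turn, a rotation vector about the world's x, y, z in rad, then the shift along the world's x, y, z in mm, then the finger opening in mm, from 0 to 87.8. In form: [[rx, ry, rz, dx, dy, dz, jaw], ...]. A call has exactly 8 rows; each row shifts and turns the commanded pose from where the row before left it; what a row does not reach is not made up. A row lasts 1/10 s, in which the tool goes at most 50 mm and 8.59 degrees, less where a joint would pass 70% of its speed; a pose out of reach is approached as far as the arm can. A call is refused whole if a number of a shift passes 50 or a number of a turn 0.15, either way. A call with a gripper value outside its range is refused whole. The fingers move at their own pace and stop on an object; FORCE is the grip in N (left out, the last holds). Time passes only in rows, so rows that do not move let the fingers close, or fill a call up. It gives the time, the measured TCP pose, the force and the opening at its end, in the units of the state.
- telemetry.get_state(): the state, without advancing time (a new reading comes with each control period).
- optics.snapshot(name): name is "side" or "top" or "wrist"; returns a dict with "color" (480x640x3 uint8, red, green, blue), "fx", "fy", "cx", "cy" (pixels), "extrinsics" (4x4, takes a point from world to camera coordinates). Camera axes: x right, y down, z forward; pixel columns grow to the right and rows downward; lengths in mm; the calibration is good to about 2 mm. A picture is of the moment at which its call begins. There is no depth.
- hand_in(): hands the job in, once; it reports no verdict.
The state is a dict: "time": time; "joint_pos": joint angles; "joint_vel": joint speeds; "joint_torque": joint torques, N m; "position": TCP position; "tcp_rot": TCP orientation; "wrist_force": force on the tool from outside, world axes, zero at the start; "ft_torque": the same for the moment, N m; "grip_width": opening from 0.0 (shut) to 1.0 (fully open).
Only numpy, scipy, OpenCV 4.12 (cv2) and the standard library are available. Lean on these libraries where they do the work, as an engineer would, in place of code of your own. Each camera call takes 0.05 s, during which the arm holds its last target.

## Working session

There is one attempt and no reset: what is moved stays moved. The work goes in short steps, Python scripts to look and compute and a shell command to move; the robot and the scene stay as the last step left them, time stands still between calls to the robot, and variables do not carry over. Pictures are saved under pics/ and viewed, and the job is handed in when it is done.

```bash
mkdir -p pics; ls; cat > h.py <<'E'
import numpy as np, cv2, json
from workcell import telemetry, optics
def snap(n,tag):
    s=optics.snapshot(n); im=cv2.cvtColor(s["color"],cv2.COLOR_RGB2BGR); cv2.imwrite(f"pics/{tag}.png",im)
    np.savez(f"pics/{tag}.npz",K=[s["fx"],s["fy"],s["cx"],s["cy"]],E=np.array(s["extrinsics"]))
    return im
def pix(tag,uv,z):
    d=np.load(f"pics/{tag}.npz"); fx,fy,cx,cy=d["K"]; E=d["E"]; R=E[:3,:3];t=E[:3,3]
    o=-R.T@t; out=[]
    for u,v in np.atleast_2d(uv):
        r=R.T@np.array([(u-cx)/fx,(v-cy)/fy,1]); out.append(o+r*(z-o[2])/r[2])
    return np.array(out)
def proj(tag,p):
    d=np.load(f"pics/{tag}.npz"); fx,fy,cx,cy=d["K"]; E=d["E"]
    q=np.atleast_2d(p)@E[:3,:3].T+E[:3,3]; return np.c_[fx*q[:,0]/q[:,2]+cx,fy*q[:,1]/q[:,2]+cy]
def crop(tag,x0,y0,x1,y1,k,out):
    im=cv2.imread(f"pics/{tag}.png")[y0:y1,x0:x1]; cv2.imwrite(f"pics/{out}.png",cv2.resize(im,None,fx=k,fy=k,interpolation=cv2.INTER_CUBIC))
def st():
    s=telemetry.get_state(); print({k:np.round(s[k],3).tolist() for k in s})
E
python3 - <<'E'
from h import *
for n in ["top","side","wrist"]:
    snap(n,n+"0"); d=np.load(f"pics/{n}0.npz"); print(n,d["K"],np.round(d["E"],3).tolist())
st()
E
```

```text
pics
top [440.69759235 440.69759235 323.17312428 227.28694842] [[-0.037, -0.999, -0.002, 54.964], [-0.979, 0.036, -0.203, 465.705], [0.203, -0.006, -0.979, 998.557], [0.0, 0.0, 0.0, 1.0]]
side [595.63732368 595.63732368 324.1280433  239.70270869] [[-0.951, -0.308, -0.004, 476.885], [-0.238, 0.742, -0.626, 114.633], [0.196, -0.595, -0.78, 1401.934], [0.0, 0.0, 0.0, 1.0]]
wrist [335.23364688 335.23364688 314.20289693 240.86566724] [[0.4, -0.916, -0.002, -673.881], [-0.872, -0.381, 0.306, -37.229], [-0.281, -0.121, -0.952, 392.007], [0.0, 0.0, 0.0, 1.0]]
{'time': 0.15, 'joint_pos': [1.05, 0.478, 0.022, 1.556, -0.011, 1.109, -0.083], 'joint_vel': [0.0, -0.002, 0.0, -0.004, 0.0, 0.0, 0.001], 'joint_torque': [0.003, -58.329, 1.537, -27.287, -0.054, 0.015, 0.0], 'position': [270.623, -617.929, 238.919], 'tcp_rot': [-0.144, -0.692, -0.145, 0.692], 'wrist_force': [0.615, 0.588, -0.106], 'ft_torque': [0.018, 0.009, -0.001], 'grip_width': 1.0}
```

View pics/top0.png

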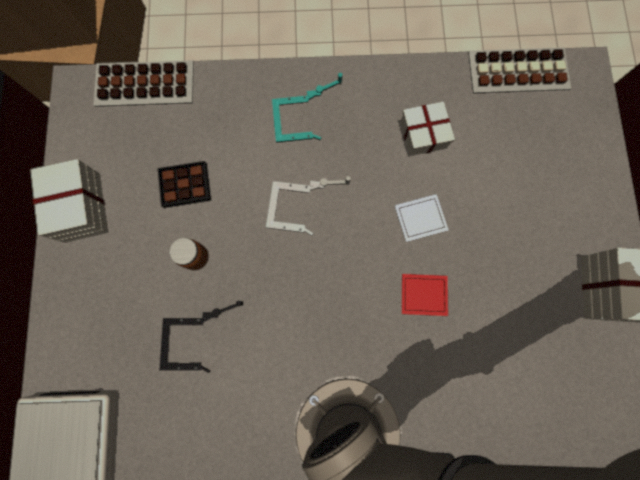

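View pics/side0.png

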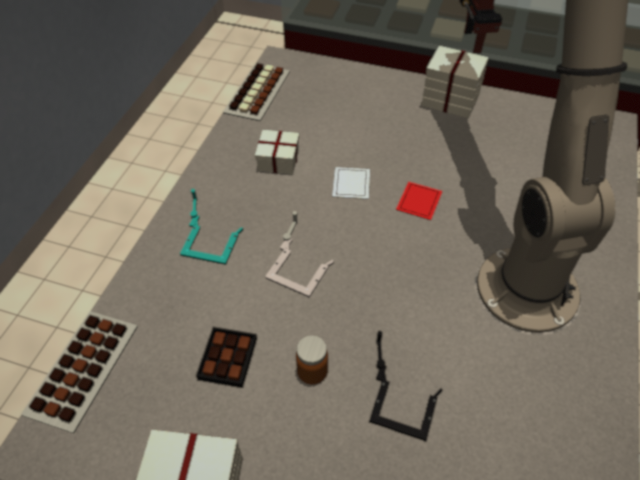

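View pics/wrist0.png

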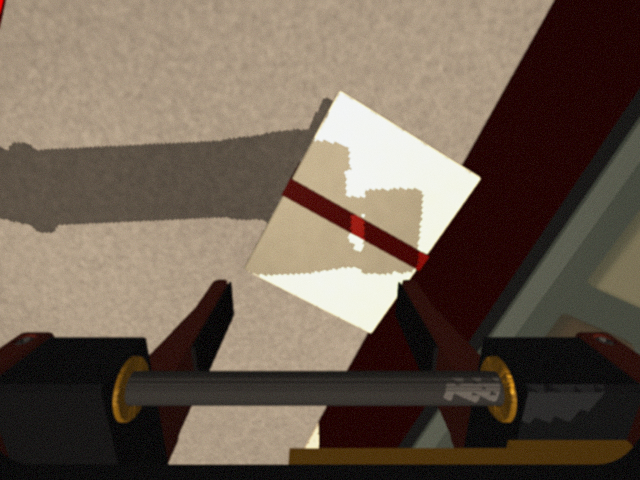

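Candidate frames in the top view are teal at (300,115), pale aluminium at (300,205) and black at (195,340). Candidate cards are white at (422,217) and red at (425,295). I choose the aluminium frame and the white card, and will check both in close crops.

```bash
python3 - <<'E'
from h import *
crop("top0",255,165,365,245,7,"c1")
crop("top0",385,185,460,250,9,"c2")
crop("side0",255,155,385,305,4,"c3")
E
```

```text
(no output)
```

View pics/c1.png

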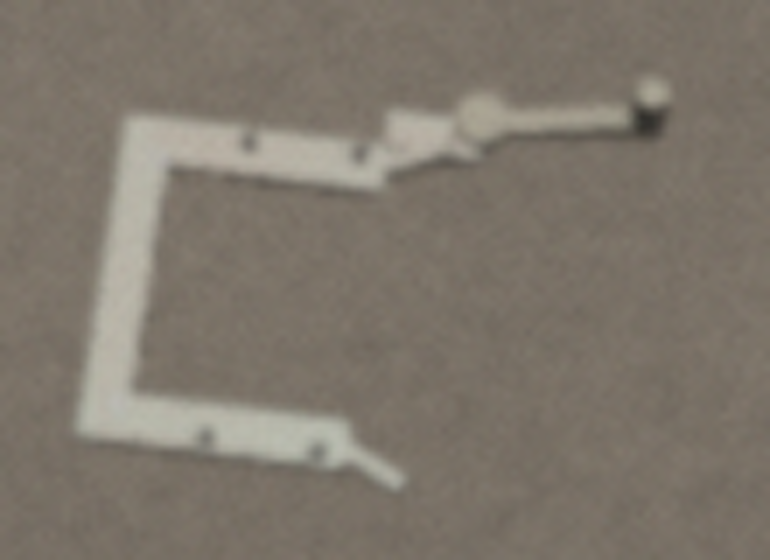

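View pics/c2.png

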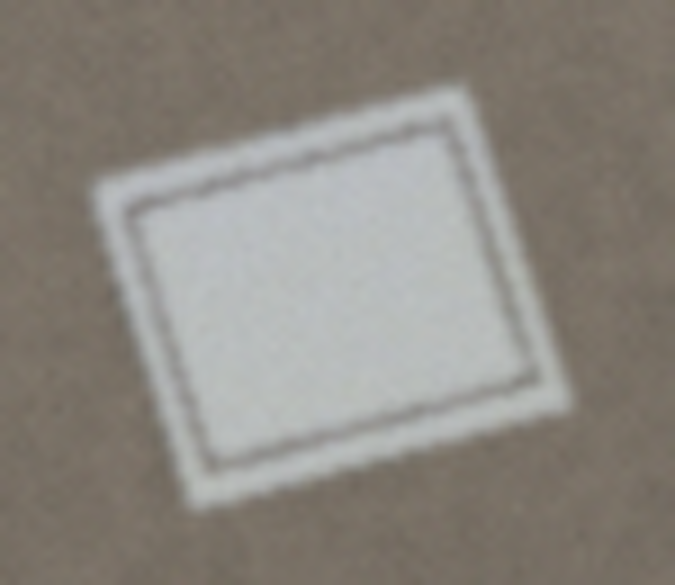

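View pics/c3.png

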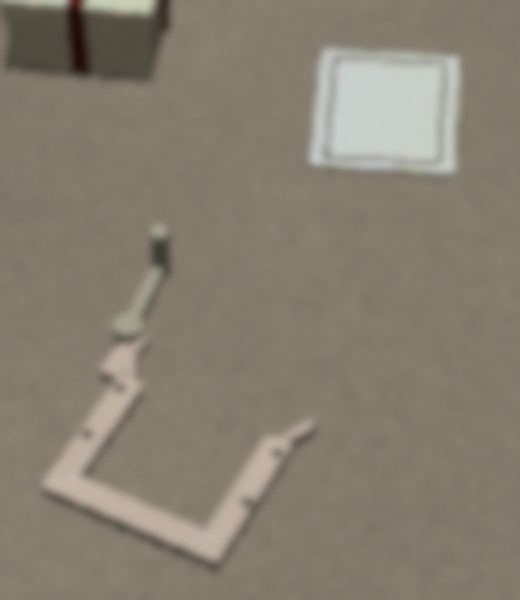

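```bash
cat > fit.py <<'E'
from h import *
from scipy.optimize import least_squares
def fit(obs,x0):
    def r(p):
        c,s=np.cos(p[2]),np.sin(p[2]); out=[]
        for tag,P,uv in obs:
            P=np.array(P,float); W=np.c_[c*P[:,0]-s*P[:,1]+p[0],s*P[:,0]+c*P[:,1]+p[1],P[:,2]]
            out.append((proj(tag,W)-np.array(uv)).ravel())
        return np.concatenate(out)
    q=least_squares(r,x0,loss='soft_l1',x_scale=[10,10,.1]); print(np.round(q.x,3),"deg",np.round(np.degrees(q.x[2]),2)); print(np.round(r(q.x).reshape(-1,2),1).tolist()); return q.x
E
python3 - <<'E'
from fit import *
a=np.array([[127,115],[80,435],[165,162],[130,397],[385,188],[350,420]])/7+[255,165]
F=[(65,-59.5,9.5),(65,59.5,9.5),(48,-42.5,9.5),(48,42.5,9.5),(-30,-42.5,9.5),(-30,42.5,9.5)]
post=np.array([[480,115]])/7+[255,165]; knob=np.array([[653,92]])/7+[255,165]
b=np.array([[43,482],[217,560],[78,475],[205,528]])/4+[255,155]
print(pix("top0",a,9.5).round(1).tolist())
f0=[600,0,1.5]
q=fit([("top0",F,a),("top0",[(-62,-72,16)],post)],f0)
q2=fit([("side0",F[:4],b)],q)
fit([("top0",F,a),("top0",[(-62,-72,16)],post),("side0",F[:4],b)],q)
print("post",pix("top0",post,16),"knob",pix("top0",knob,39), pix("side0",np.array([[160,228]])/4+[255,155],39))
c=np.array([[95,185],[462,85],[575,408],[192,510]])/9+[385,185]
print(pix("top0",c,4).round(1).tolist())
c2=np.array([[322,47],[462,55],[455,173],[310,163]])/4+[255,155]
w=pix("side0",c2,4);print(w.round(1).tolist(),w.mean(0)); w=pix("top0",c,4);print(w.mean(0),[np.linalg.norm(w[i]-w[i-1]) for i in range(4)])
for n,uv,z in [("jar",(183,250),100),("gift",(427,115),63),("sampl",(184,184),23)]: print(n,pix("top0",[uv],z))
E
```

```text
[[597.9, 159.1, 9.5], [480.9, 177.2, 9.5], [579.8, 145.7, 9.5], [493.9, 159.4, 9.5], [567.2, 67.1, 9.5], [482.8, 82.1, 9.5]]
[529.454 104.479   1.415] deg 81.05
[[-0.2, -0.2], [-0.3, 0.1], [0.2, 0.3], [0.4, -0.4], [-0.4, 0.2], [0.2, -0.0], [0.1, 0.1]]
[527.008 106.318   1.404] deg 80.43
[[-0.6, 0.3], [-0.0, 0.1], [0.5, -0.4], [0.1, -0.1]]
[528.898 104.912   1.416] deg 81.13
[[-0.4, 0.1], [-0.4, 0.3], [-0.0, 0.6], [0.2, -0.1], [-0.6, 0.4], [0.1, 0.2], [-0.1, 0.2], [-0.9, 0.0], [-0.1, -0.7], [0.1, -0.8], [-0.2, -0.8]]
post [[591.06847803  32.23716488  16.        ]] knob [[589.89502938 -28.35853491  39.        ]] [[587.25083488 -27.39273895  39.        ]]
[[525.2, -145.5, 4.0], [550.2, -249.9, 4.0], [457.3, -272.7, 4.0], [432.8, -165.5, 4.0]]
[[548.4, -248.1, 4.0], [453.8, -270.0, 4.0], [429.2, -161.4, 4.0], [523.4, -140.8, 4.0]] [ 488.73601031 -205.0819526     4.        ]
[ 491.38459835 -208.37856734    4.        ] [np.float64(94.55999880725928), np.float64(107.35471057007913), np.float64(95.66641454027474), np.float64(109.93686296359168)]
jar [[416.49604928 352.42019362 100.        ]]
gift [[ 737.63676816 -228.70518696   63.        ]]
sampl [[595.11096955 378.98125706  23.        ]]
```

```bash
cat >> h.py <<'E'
from scipy.spatial.transform import Rotation as Ro
def tcp():
    s=telemetry.get_state(); q=s["tcp_rot"]; R=Ro.from_quat([q[1],q[2],q[3],q[0]]).as_matrix()
    y=R[:,1]; print("t",round(s["time"],2),"p",np.round(s["position"],1),"tip dir",R[:,0].round(4),"jaw deg mod180",round(np.degrees(np.arctan2(y[1],y[0]))%180,2),"F",np.round(s["wrist_force"],2),"M",np.round(s["ft_torque"],2),"w",round(s["grip_width"],3),"j7",round(s["joint_pos"][6],2)); return np.array(s["position"]),R
E
python3 -c "
from h import *
tcp()"
```

```text
t 0.15 p [ 270.6 -617.9  238.9] tip dir [-6.0e-04  1.2e-03 -1.0e+00] jaw deg mod180 113.66 F [ 0.62  0.59 -0.11] M [ 0.02  0.01 -0.  ] w 1.0 j7 -0.08
```

```bash
python3 -m creep '[[0,0,0.087,13.7,25.7,0,40],[0,0,0.087,13.7,25.7,0,40],[0,0,0.087,13.7,25.7,0,40],[0,0,0.087,13.7,25.7,0,40],[0,0,0.087,13.7,25.7,0,40],[0,0,0.087,13.7,25.7,0,40],[0,0,0.087,13.7,25.7,0,40],[0,0,0.087,13.7,25.7,0,40]]'
python3 -m creep '[[0,0,0.087,13.7,25.7,-18,40],[0,0,0.087,13.7,25.7,-18,40],[0,0,0.087,13.7,25.7,-18,40],[0,0,0.087,13.7,25.7,-18,40],[0,0,0.087,13.7,25.7,-18,40],[0,0,0.087,13.7,25.7,-18,40],[0,0,0.087,13.7,25.7,-18,40],[0,0,0.087,13.7,25.7,-18,40]]'
python3 -c "
from h import *
tcp(); snap('wrist','w1')"
```

```text
time: 0.95
position: [380.8, -411.4, 239.5]
tcp_rot: [-0.373, -0.6, -0.374, 0.601]
wrist_force: [0.8, -0.3, 0.6]
grip_width: 0.453
time: 1.75
position: [490.5, -205.6, 95.0]
tcp_rot: [0.556, 0.437, 0.556, -0.437]
wrist_force: [1.3, -1.0, 0.5]
grip_width: 0.457
t 1.75 p [ 490.5 -205.6   95. ] tip dir [ 2.e-04  1.e-04 -1.e+00] jaw deg mod180 13.67 F [ 1.26 -1.01  0.47] M [-0.03 -0.12  0.01] w 0.457 j7 0.29
```

View pics/w1.png

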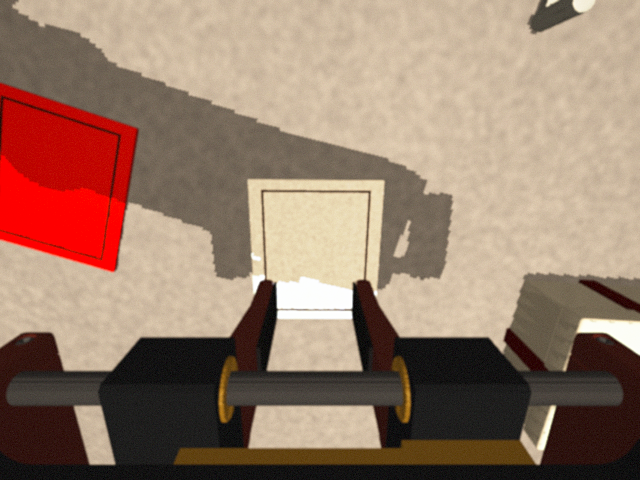

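```bash
python3 - <<'E'
from h import *
w=pix("w1",[(249,180),(384,181),(386,288),(253,288),(316,318)],4); print(w.round(1).tolist())
a=np.degrees(np.arctan2(*(w[1]-w[0])[[1,0]])); print(a, np.linalg.norm(w[1]-w[0]))
m=(w[0]+w[1])/2; u=(w[1]-w[0])/np.linalg.norm(w[1]-w[0]); n=np.array([u[1],-u[0],0]); 
print(m, m+55*n, m-55*n)
E
```

```text
[[432.8, -164.6, 4.0], [524.6, -143.1, 4.0], [550.5, -221.4, 4.0], [450.6, -245.6, 4.0], [504.1, -259.7, 4.0]]
13.19154432817852 94.23401120643445
[ 478.71894095 -153.85516249    4.        ] [ 491.27033626 -207.40385505    4.        ] [ 466.16754564 -100.30646992    4.        ]
```

```bash
python3 -m creep '[[0,0,0,0.8,-1.8,-15,40],[0,0,0,0,0,-15,40],[0,0,0,0,0,-15,40],[0,0,0,0,0,-12,40],[0,0,0,0,0,-8,40],[0,0,0,0,0,-4,40],[0,0,0,0,0,0,40],[0,0,0,0,0,0,40]]'
python3 -c "
from h import *
tcp()"
```

```text
time: 2.6
position: [491.1, -209.1, 27.0]
tcp_rot: [0.555, 0.438, 0.555, -0.438]
wrist_force: [0.4, -2.3, -1.0]
grip_width: 0.457
t 2.6 p [ 491.1 -209.1   27. ] tip dir [ 6.e-04 -2.e-04 -1.e+00] jaw deg mod180 13.4 F [ 0.42 -2.32 -0.99] M [-0.02 -0.1   0.  ] w 0.457 j7 0.23
```

```bash
python3 -m creep '[[0,0,0,0,0,-1,40],[0,0,0,0,0,-1,40],[0,0,0,0,0,-1,40],[0,0,0,0,0,-1,40],[0,0,0,0,0,0,40],[0,0,0,0,0,0,40],[0,0,0,0,0,0,40],[0,0,0,0,0,0,40]]'
python3 -c "
from h import *
tcp()"
python3 -m creep '[[0,0,0,0,0,-1,40],[0,0,0,0,0,0,40],[0,0,0,0,0,0,40],[0,0,0,0,0,0,40],[0,0,0,0,0,0,40],[0,0,0,0,0,0,40],[0,0,0,0,0,0,40],[0,0,0,0,0,0,40]]'
python3 -c "
from h import *
tcp()"
```

```text
time: 3.4
position: [490.8, -208.9, 22.7]
tcp_rot: [0.555, 0.438, 0.555, -0.438]
wrist_force: [-0.3, -0.3, -0.5]
grip_width: 0.457
t 3.4 p [ 490.8 -208.9   22.7] tip dir [ 0.  0. -1.] jaw deg mod180 13.41 F [-0.3  -0.27 -0.54] M [-0.06 -0.09  0.  ] w 0.457 j7 0.22
time: 4.2
position: [490.8, -208.9, 21.7]
tcp_rot: [0.555, 0.438, 0.555, -0.438]
wrist_force: [-0.3, 0.1, 0.4]
grip_width: 0.457
t 4.2 p [ 490.8 -208.9   21.7] tip dir [ 0.  0. -1.] jaw deg mod180 13.41 F [-0.28  0.11  0.43] M [ 0.01 -0.09 -0.08] w 0.457 j7 0.22
```

```bash
python3 -m creep '[[0,0,0,0,0,-0.5,40],[0,0,0,0,0,0,40],[0,0,0,0,0,0,40],[0,0,0,0,0,0,40],[0,0,0,0,0,-0.5,40],[0,0,0,0,0,0,40],[0,0,0,0,0,0,40],[0,0,0,0,0,0,40]]'
python3 -c "
from h import *
tcp()"
```

```text
time: 5.0
position: [491.3, -209.1, 21.4]
tcp_rot: [0.555, 0.438, 0.555, -0.438]
wrist_force: [-2.1, 0.9, 9.7]
grip_width: 0.456
t 5.0 p [ 491.3 -209.1   21.4] tip dir [ 9.e-04 -6.e-04 -1.e+00] jaw deg mod180 13.4 F [-2.08  0.88  9.7 ] M [0.11 0.33 0.  ] w 0.456 j7 0.22
```

```bash
python3 -m creep '[[0,0,-0.01,0.2,2,0,40],[0,0,-0.02,0.4,4,0,40],[0,0,-0.02,0.4,5,0,40],[0,0,-0.02,0.4,5,0,40],[0,0,-0.02,0.4,5,0,40],[0,0,-0.02,0.4,5,0,40],[0,0,-0.02,0.4,4,0,40],[0,0,-0.02,0.4,2,0,40]]'
python3 -c "
from h import *
tcp();snap('wrist','w2')"
```

```text
time: 5.8
position: [494.8, -177.3, 21.4]
tcp_rot: [0.521, 0.479, 0.52, -0.479]
wrist_force: [-0.8, -1.0, 7.1]
grip_width: 0.452
t 5.8 p [ 494.8 -177.3   21.4] tip dir [ 0.0019 -0.001  -1.    ] jaw deg mod180 4.77 F [-0.76 -1.    7.12] M [-0.36  0.06  0.09] w 0.452 j7 0.04
```

View pics/w2.png

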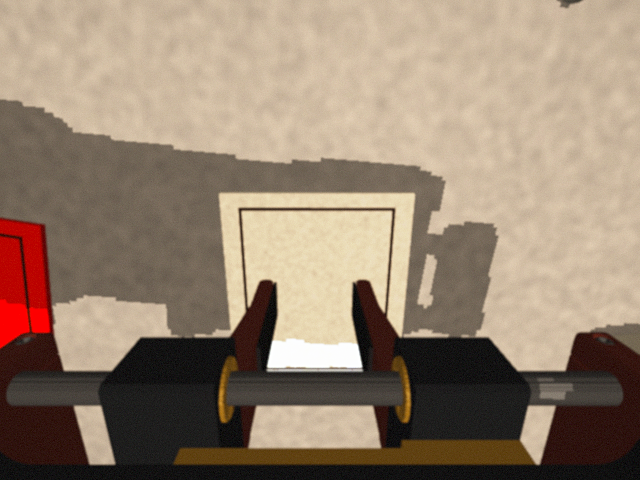

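```bash
python3 -m creep '[[0,0,-0.02,0.4,5,0,40],[0,0,-0.02,0.4,6,0,40],[0,0,-0.02,0.4,7,0,40],[0,0,-0.02,0.4,7,0,40],[0,0,-0.02,0.4,7,0,40],[0,0,-0.02,0.4,7,0,40],[0,0,-0.02,0.4,7,0,40],[0,0,-0.02,0.4,7,0,40]]'
python3 -c "
from h import *
tcp()"
python3 -m creep '[[0,0,-0.02,0.5,8,0,40],[0,0,-0.02,0.5,8,0,40],[0,0,-0.02,0.5,8,0,40],[0,0,-0.02,0.5,8,0,40],[0,0,0,0.5,8,0,40],[0,0,0,0.5,7,0,40],[0,0,0,0.5,5,0,40],[0,0,0,0.5,2,0,40]]'
python3 -c "
from h import *
tcp();snap('wrist','w3');snap('top','top3')"
```

```text
time: 6.65
position: [498.0, -124.3, 21.4]
tcp_rot: [0.481, 0.519, 0.48, -0.519]
wrist_force: [-0.4, -1.5, 7.8]
grip_width: 0.457
t 6.65 p [ 498.  -124.3   21.4] tip dir [ 2.e-03 -9.e-04 -1.e+00] jaw deg mod180 175.57 F [-0.39 -1.45  7.77] M [-0.37  0.08 -0.01] w 0.457 j7 -0.19
time: 7.45
position: [502.0, -69.8, 21.4]
tcp_rot: [0.46, 0.538, 0.459, -0.537]
wrist_force: [0.7, -1.7, 9.1]
grip_width: 0.456
t 7.45 p [502.  -69.8  21.4] tip dir [ 1.9e-03 -4.0e-04 -1.0e+00] jaw deg mod180 171.09 F [ 0.65 -1.68  9.1 ] M [-0.34  0.08  0.06] w 0.456 j7 -0.36
```

View pics/w3.png

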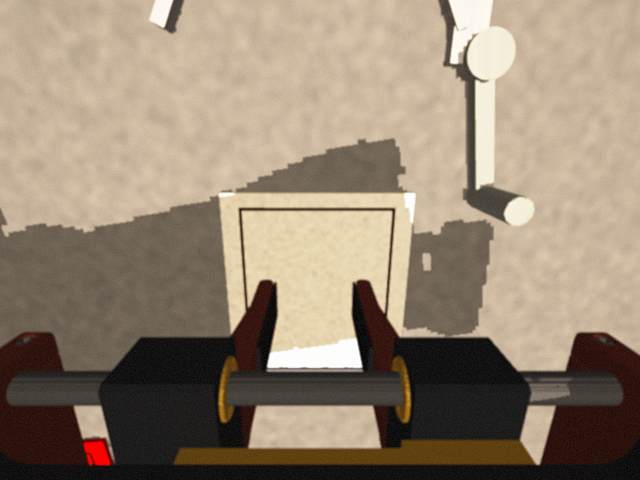

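View pics/top3.png

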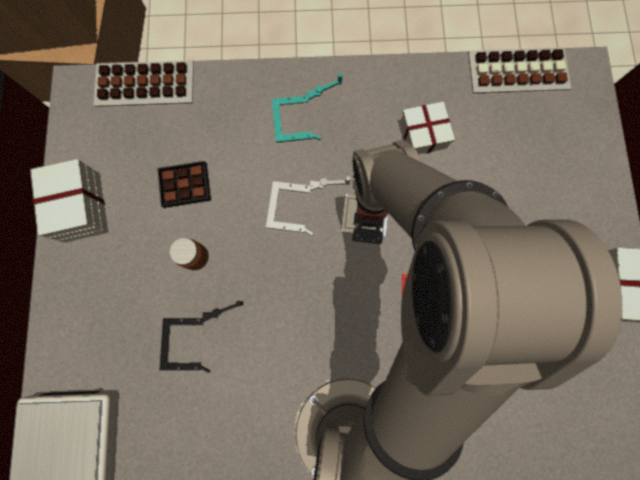

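```bash
python3 - <<'E'
from h import *
crop("w3",130,0,530,260,2,"c4")
def rel(w,f=(529,105,81.1)):
    a=np.radians(f[2]); d=w[:,:2]-np.array(f[:2]); return np.c_[d@[np.cos(a),np.sin(a)],d@[-np.sin(a),np.cos(a)]].round(1)
w=pix("w3",[(219,193),(415,193)],4); print(w.round(1),rel(w),np.degrees(np.arctan2(*(w[1]-w[0])[[1,0]]))+90)
p=pix("w3",[(491,52)],16); k=pix("w3",[(518,211)],39); print(p,rel(p),k,rel(k))
E
```

```text
[[464.4  -6.5   4. ]
 [558.4 -21.4   4. ]] [[-120.2   46.5]
 [-120.3  -48.6]] 81.00467070591381
[[588.73796372  32.9583903   16.        ]] [[-61.9 -70.2]] [[587.82704127 -27.11644488  39.        ]] [[-121.4  -78.6]]
```

View pics/c4.png

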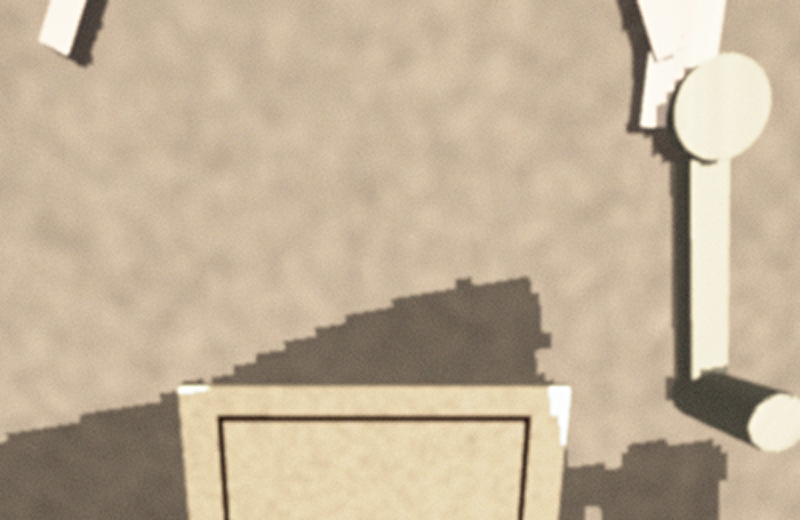

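```bash
python3 -m creep '[[0,0,0,0.8,5,0,40],[0,0,0,1,6.5,0,40],[0,0,0,1,6.5,0,40],[0,0,0,1,6.5,0,40],[0,0,0,1,6.5,0,40],[0,0,0,1,6.5,0,40],[0,0,0,1,6.5,0,40],[0,0,0,0.5,3,0,40]]'
python3 - <<'E'
from h import *
tcp();snap('wrist','w4'); crop("w4",160,0,560,240,2,"c5")
def rel(w,f=(529,105,81.1)):
    a=np.radians(f[2]); d=w[:,:2]-np.array(f[:2]); return np.c_[d@[np.cos(a),np.sin(a)],d@[-np.sin(a),np.cos(a)]].round(1)
p=pix("w3",[(165,28.5)],9.5);print(rel(p))
E
```

```text
time: 8.35
position: [509.4, -22.7, 21.4]
tcp_rot: [0.46, 0.538, 0.459, -0.537]
wrist_force: [-0.5, -1.6, 8.6]
grip_width: 0.459
t 8.35 p [509.4 -22.7  21.4] tip dir [ 2.e-03 -2.e-04 -1.e+00] jaw deg mod180 171.08 F [-0.46 -1.59  8.58] M [-0.41  0.08 -0.  ] w 0.459 j7 -0.45
[[-51.9  61. ]]
```

View pics/w4.png

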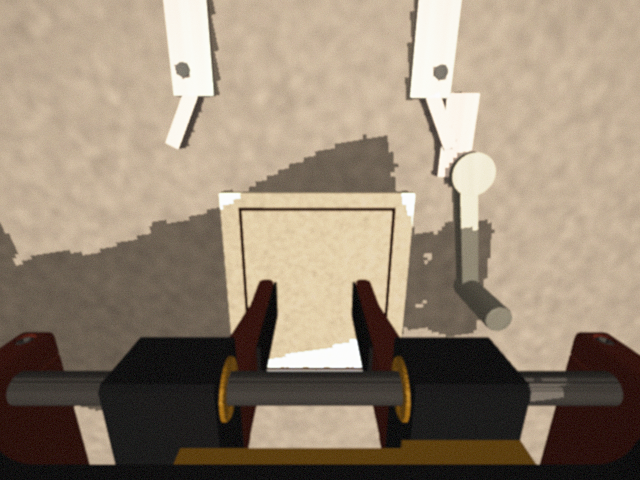

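View pics/c5.png

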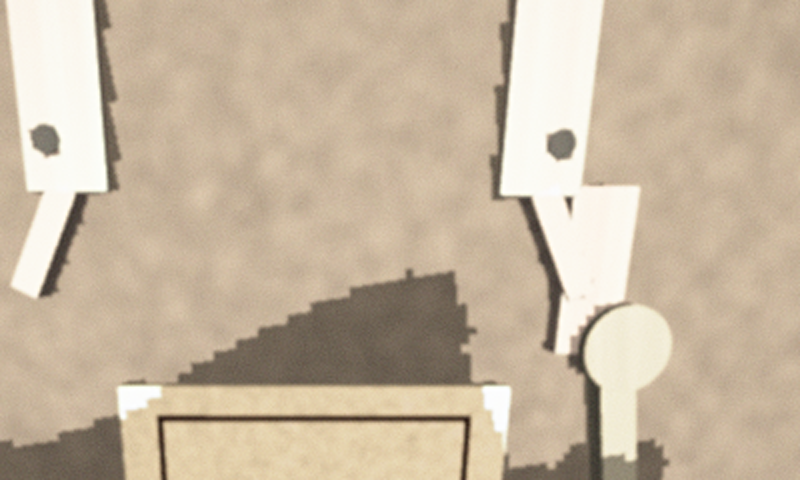

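```bash
python3 - <<'E'
from fit import *
a=np.array([[27,190],[107,190],[500,194.5],[582,195],[627,346],[42,297]])/2+[160,0]
P=[(-30,59.5,9.5),(-30,42.5,9.5),(-30,-42.5,9.5),(-30,-59.5,9.5),(-62,-72,16),(-50,58,9.5)]
q=fit([("w4",P,a)],[529,105,1.415])
c=np.array([[118,386],[511,386]])/2+[160,0]
def rel(w,f):
    a=f[2]; d=w[:,:2]-np.array(f[:2]); return np.c_[d@[np.cos(a),np.sin(a)],d@[-np.sin(a),np.cos(a)]].round(1)
w=pix("w4",c,4); print(rel(w,q),np.degrees(np.arctan2(*(w[1]-w[0])[[1,0]]))+90, rel(pix("w4",[(498,317)],39),q))
# side-edge check
print(rel(pix("w4",[(220,200),(232,336),(414,200),(402,335)],4),q))
E
```

```text
[527.93  105.401   1.408] deg 80.67
[[-0.1, 0.3], [-0.6, 0.6], [0.2, -0.3], [-1.4, -0.3], [0.6, 1.2], [1.2, -4.8]]
[[-73.1  44.8]
 [-72.5 -50.6]] 80.99667745423791 [[-119.9  -80.6]]
[[ -76.5   44.6]
 [-153.2   44.1]
 [ -75.9  -50.2]
 [-152.1  -50.9]]
```

```bash
python3 -m creep '[[0,0,0,0.2,4,0,40],[0,0,0,0.2,5,0,40],[0,0,0,0.2,5,0,40],[0,0,0,0.2,5,0,40],[0,0,0,0.3,5,0,40],[0,0,0,0.4,5,0,40],[0,0,0,0.5,3,0,40],[0,0,0,0.3,2,0,40]]'
python3 - <<'E'
from h import *
tcp();snap('wrist','w5'); crop("w5",160,0,560,240,2,"c6")
E
```

```text
time: 9.2
position: [511.6, 11.0, 21.4]
tcp_rot: [0.46, 0.538, 0.459, -0.537]
wrist_force: [0.2, -2.5, 8.6]
grip_width: 0.458
t 9.2 p [511.6  11.   21.4] tip dir [ 1.9e-03 -3.0e-04 -1.0e+00] jaw deg mod180 171.06 F [ 0.21 -2.52  8.64] M [-0.39  0.12 -0.02] w 0.458 j7 -0.51
```

View pics/c6.png

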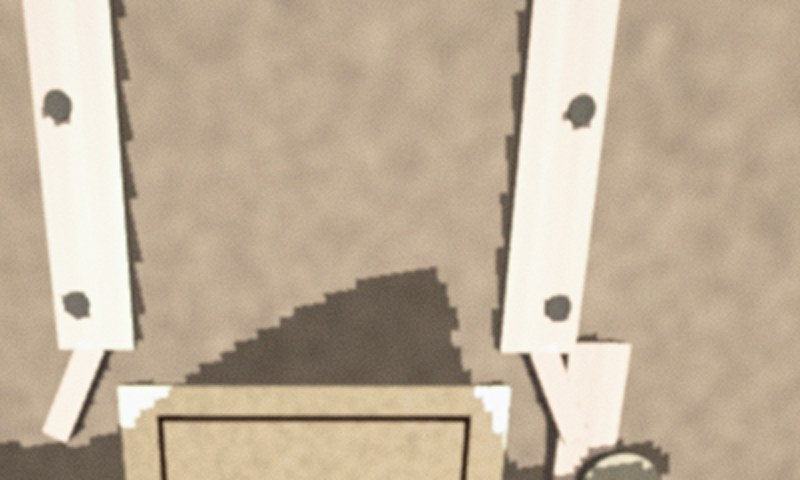

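```bash
cat >> fit.py <<'E'
def rel(w,f):
    a=f[2]; d=w[:,:2]-np.array(f[:2]); return np.c_[d@[np.cos(a),np.sin(a)],d@[-np.sin(a),np.cos(a)]].round(1)
E
python3 - <<'E'
from fit import *
a=np.array([[59,349],[133,349],[502,352],[576,352]])/2+[160,0]
P=[(-30,59.5,9.5),(-30,42.5,9.5),(-30,-42.5,9.5),(-30,-59.5,9.5)]
q=fit([("w5",P,a)],[529,105,1.415])
c=np.array([[118,386],[511,386]])/2+[160,0]
w=pix("w5",c,4); print(rel(w,q),np.degrees(np.arctan2(*(w[1]-w[0])[[1,0]]))+90)
# inner lip line directions
l=pix("w5",np.array([[112,0],[133,349],[533,0],[502,352]])/2+[160,0],9.5)
for i in (0,2): d=l[i]-l[i+1]; print(np.degrees(np.arctan2(d[1],d[0])),np.linalg.norm(d))
for i in (0,2): print(rel(l[i:i+2],q))
E
```

```text
[528.169 105.328   1.407] deg 80.61
[[0.3, -0.1], [0.2, 0.1], [-0.1, -0.2], [-0.4, 0.1]]
[[-39.5  48.3]
 [-38.9 -47.1]] 80.97502000923588
79.8965228074367 68.6642506324002
80.94491345160812 69.38756697434326
[[ 38.7  41.7]
 [-29.9  42.6]]
[[ 39.3 -42.2]
 [-30.1 -42.6]]
```

```bash
python3 -m creep '[[0,0,-0.004,0.7,2,0,40],[0,0,-0.003,0.8,3,0,40],[0,0,0,0.6,4,0,40],[0,0,0,0.65,4,0,40],[0,0,0,0.65,4,0,40],[0,0,0,0.65,4,0,40],[0,0,0,0.5,3,0,40],[0,0,0,0.2,1,0,40]]'
python3 - <<'E'
from h import *
tcp();snap('wrist','w6'); crop("w6",160,0,560,240,2,"c7")
E
```

```text
time: 10.05
position: [516.4, 36.1, 21.4]
tcp_rot: [0.458, 0.54, 0.457, -0.539]
wrist_force: [-0.2, -1.5, 9.9]
grip_width: 0.451
t 10.05 p [516.4  36.1  21.4] tip dir [ 1.8e-03 -1.0e-04 -1.0e+00] jaw deg mod180 170.66 F [-0.22 -1.5   9.89] M [-0.39  0.11  0.03] w 0.451 j7 -0.56
```

View pics/c7.png

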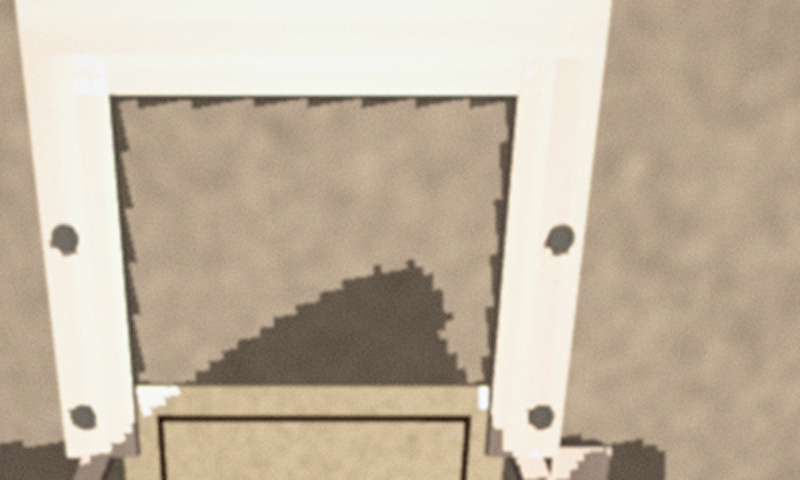

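```bash
python3 -m creep '[[0,0,0,0.5,3,0,40],[0,0,0,0.8,5,0,40],[0,0,0,0.8,5,0,40],[0,0,0,0.8,5,0,40],[0,0,0,0.8,5,0,40],[0,0,0,0.8,5,0,40],[0,0,0,0.7,4,0,40],[0,0,0,0.5,3,0,40]]'
python3 - <<'E'
from fit import *
tcp();snap('wrist','w7'); crop("w7",160,0,560,240,2,"c8")
E
```

```text
time: 10.9
position: [522.1, 71.1, 21.4]
tcp_rot: [0.458, 0.54, 0.457, -0.539]
wrist_force: [-0.5, -2.2, 9.7]
grip_width: 0.458
t 10.9 p [522.1  71.1  21.4] tip dir [ 1.8e-03 -2.0e-04 -1.0e+00] jaw deg mod180 170.65 F [-0.47 -2.19  9.67] M [-0.36  0.07 -0.  ] w 0.458 j7 -0.62
```

View pics/c8.png

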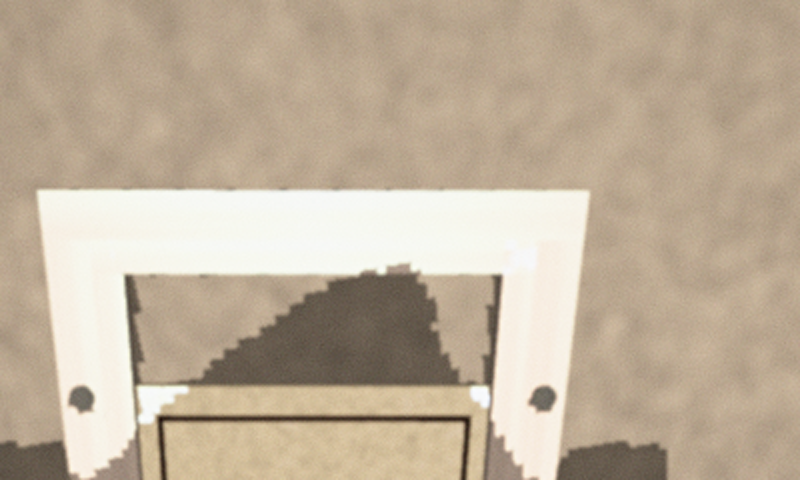

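```bash
python3 -m creep '[[0,0,0,0,0,-0.2,40],[0,0,0,0,0,-0.1,40],[0,0,0,0,0,0,40],[0,0,0,0,0,0,40],[0,0,0,0,0,0,40],[0,0,0,0,0,0,40],[0,0,0,0,0,0,40],[0,0,0,0,0,0,40]]'
python3 - <<'E'
from fit import *
tcp();q=[528.2,105.3,1.407]
c=np.array([[136,385],[490,385]])/2+[160,0]; print(rel(pix("w7",c,4),q))
l=np.array([[126,275],[501,275],[38,190],[590,190]])/2+[160,0]; print(rel(pix("w7",l,9.5),q))
E
```

```text
time: 11.75
position: [522.1, 71.6, 21.4]
tcp_rot: [0.458, 0.54, 0.457, -0.538]
wrist_force: [-1.4, 0.6, 10.8]
grip_width: 0.455
t 11.75 p [522.1  71.6  21.4] tip dir [ 2.2e-03  7.0e-04 -1.0e+00] jaw deg mod180 170.67 F [-1.43  0.56 10.75] M [0.08 0.3  0.02] w 0.455 j7 -0.62
[[ 22.1  43. ]
 [ 22.  -42.8]]
[[ 47.7  41.9]
 [ 47.6 -41.8]
 [ 65.1  59.4]
 [ 65.1 -59.4]]
```

```bash
python3 -m creep '[[0,0,0,0,0,-0.2,40],[0,0,0,0,0,-0.1,40],[0,0,0,0.15,1,0,40],[0,0,0,0.3,2,0,40],[0,0,0,0.3,2,0,40],[0,0,0,0.3,2,0,40],[0,0,0,0.3,2,0,40],[0,0,0,0.3,2,0,40]]'
python3 -c "
from h import *
tcp()"
```

```text
time: 12.55
position: [524.1, 81.2, 21.3]
tcp_rot: [0.458, 0.54, 0.457, -0.539]
wrist_force: [-0.6, -5.0, 16.5]
grip_width: 0.455
t 12.55 p [524.1  81.2  21.3] tip dir [ 2.3e-03 -9.0e-04 -1.0e+00] jaw deg mod180 170.6 F [-0.63 -4.98 16.49] M [-1.16  0.43 -0.05] w 0.455 j7 -0.64
```

```bash
python3 -m creep '[[0,0,0,0.2,1,0,40],[0,0,0,0.2,1,0,40],[0,0,0,0.2,1,0,40],[0,0,0,0.2,1,0,40],[0,0,0,0.2,1,0,40],[0,0,0,0.2,1,0,40],[0,0,0,0.2,1,0,40],[0,0,0,0.2,1,0,40]]'
python3 - <<'E'
from fit import *
tcp();snap('wrist','w8'); crop("w8",160,0,560,240,2,"c9")
E
```

```text
time: 13.35
position: [525.3, 88.9, 21.3]
tcp_rot: [0.458, 0.539, 0.457, -0.539]
wrist_force: [-1.3, -4.1, 15.1]
grip_width: 0.453
t 13.35 p [525.3  88.9  21.3] tip dir [ 0.0017 -0.0013 -1.    ] jaw deg mod180 170.6 F [-1.31 -4.1  15.14] M [-0.87  0.52  0.03] w 0.453 j7 -0.65
```

View pics/c9.png

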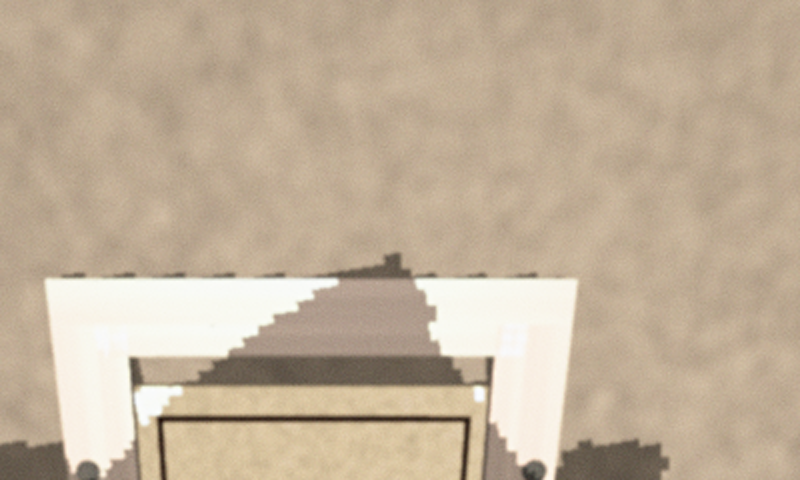

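```bash
python3 - <<'E'
from fit import *
q=[528.2,105.3,1.407]
print(rel(pix("w8",np.array([[135,385],[490,385]])/2+[160,0],4),q), rel(pix("w8",np.array([[130,357],[492,357]])/2+[160,0],9.5),q))
E
python3 -m creep '[[0,0,0,0.2,1,0,40],[0,0,0,0.2,1.3,0,40],[0,0,0,0.2,1.3,0,40],[0,0,0,0.2,1.3,0,40],[0,0,0,0.2,1.3,0,40],[0,0,0,0.2,1.3,0,40],[0,0,0,0.2,1.3,0,40],[0,0,0,0.2,1.2,0,40]]'
python3 - <<'E'
from fit import *
tcp();snap('wrist','w9'); crop("w9",160,0,560,240,2,"c10")
E
```

```text
[[ 40.3  42.9]
 [ 40.2 -43.2]] [[ 47.8  42.1]
 [ 47.6 -41.6]]
time: 14.2
position: [527.0, 99.0, 21.3]
tcp_rot: [0.458, 0.539, 0.457, -0.539]
wrist_force: [-1.1, -4.0, 15.5]
grip_width: 0.46
t 14.2 p [527.   99.   21.3] tip dir [ 0.0018 -0.0013 -1.    ] jaw deg mod180 170.6 F [-1.11 -3.95 15.47] M [-0.85  0.52  0.09] w 0.46 j7 -0.67
```

View pics/c10.png

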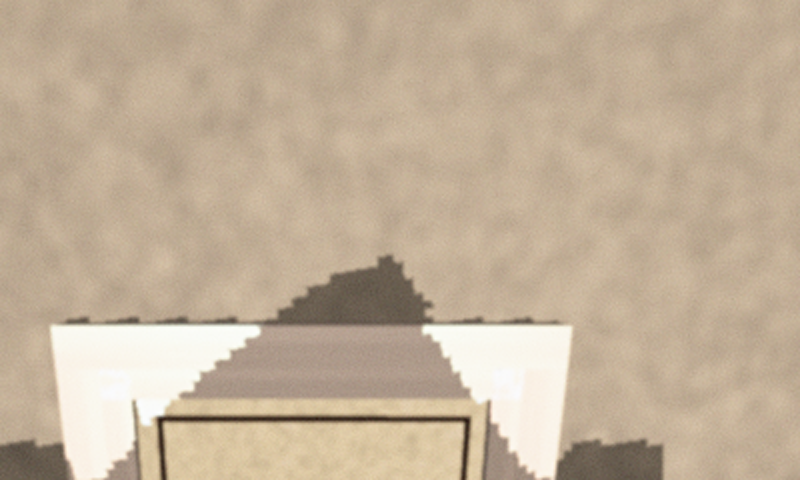

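```bash
python3 -m creep '[[0,0,0,0.1,0.5,0,40],[0,0,0,0.1,0.5,0,40],[0,0,0,0.1,0.6,0,40],[0,0,0,0.1,0.5,0,40],[0,0,0,0.1,0.5,0,40],[0,0,0,0.1,0.5,0,40],[0,0,0,0.1,0.5,0,40],[0,0,0,0,0,0,40]]'
python3 - <<'E'
from fit import *
tcp();snap('wrist','w10'); crop("w10",160,0,560,240,2,"c11")
E
```

```text
time: 15.05
position: [527.7, 102.9, 21.3]
tcp_rot: [0.458, 0.54, 0.457, -0.539]
wrist_force: [-1.8, -2.9, 14.7]
grip_width: 0.457
t 15.05 p [527.7 102.9  21.3] tip dir [ 1.8e-03 -9.0e-04 -1.0e+00] jaw deg mod180 170.61 F [-1.8  -2.92 14.65] M [-0.7   0.51  0.06] w 0.457 j7 -0.67
```

View pics/c11.png

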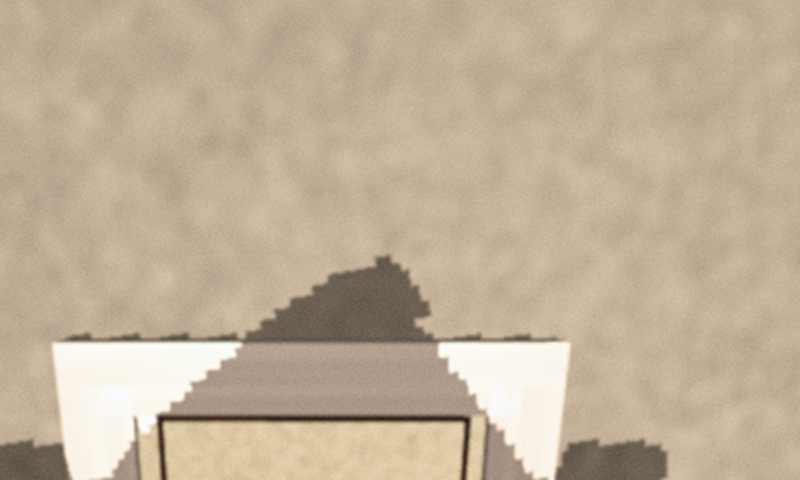

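```bash
python3 -m creep '[[0,0,0,0.1,0.4,0,40],[0,0,0,0.05,0.4,0,40],[0,0,0,0.05,0.3,0,40],[0,0,0,0.05,0.3,0,40],[0,0,0,0,0.3,0,40],[0,0,0,0,0,0,40],[0,0,0,0,0,0,40],[0,0,0,0,0,0,40]]'
python3 - <<'E'
from fit import *
tcp();snap('wrist','w11'); crop("w11",160,0,560,240,2,"c12")
E
```

```text
time: 15.9
position: [527.9, 103.9, 21.4]
tcp_rot: [0.458, 0.539, 0.456, -0.539]
wrist_force: [-1.9, -4.4, 15.3]
grip_width: 0.454
t 15.9 p [527.9 103.9  21.4] tip dir [ 0.0016 -0.0017 -1.    ] jaw deg mod180 170.59 F [-1.86 -4.37 15.3 ] M [-1.09  0.55  0.07] w 0.454 j7 -0.68
```

View pics/c12.png

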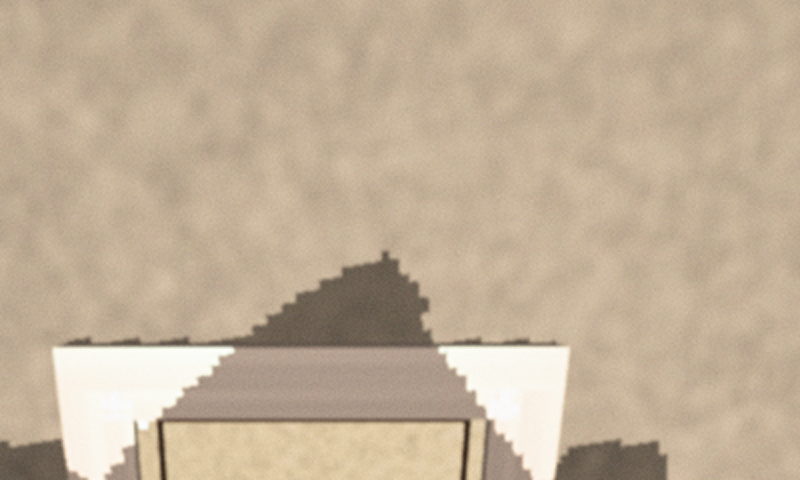

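```bash
python3 -m creep '[[0,0,0,0.1,0.5,0,40],[0,0,0,0.1,0.5,0,40],[0,0,0,0.1,0.5,0,40],[0,0,0,0,0,0,40],[0,0,0,0,0,0,40],[0,0,0,0,0,0,40],[0,0,0,0,0,0,40],[0,0,0,0,0,0,40]]'
python3 - <<'E'
from fit import *
tcp();snap('wrist','w12'); crop("w12",220,200,420,340,4,"c13")
E
```

```text
time: 16.75
position: [527.9, 104.0, 21.3]
tcp_rot: [-0.458, -0.539, -0.456, 0.54]
wrist_force: [-2.9, -7.8, 17.4]
grip_width: 0.455
t 16.75 p [527.9 104.   21.3] tip dir [ 8.0e-04 -3.4e-03 -1.0e+00] jaw deg mod180 170.54 F [-2.94 -7.78 17.36] M [-1.81  0.63  0.11] w 0.455 j7 -0.68
```

View pics/c13.png

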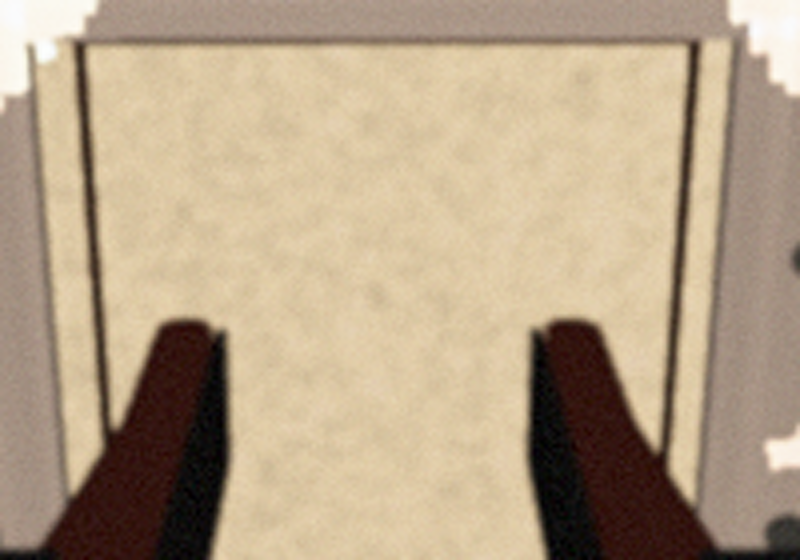

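```bash
python3 -m creep '[[0,0,0,-0.1,-0.5,0.3,40],[0,0,0,0,0,0.5,40],[0,0,0,0,0,1,40],[0,0,0,0,0,4,40],[0,0,0,0,0,10,40],[0,0,0,0,0,15,40],[0,0,0,0,0,15,40],[0,0,0,0,0,15,40]]'
python3 -m creep '[[0,0,-0.08,2,-12,5,40],[0,0,-0.09,4,-16,5,40],[0,0,-0.09,8,-18,5,40],[0,0,-0.09,8,-18,0,40],[0,0,-0.09,8,-18,0,40],[0,0,-0.09,8,-18,0,40],[0,0,-0.09,8,-16,0,40],[0,0,-0.08,6,-10,0,40]]'
python3 - <<'E'
from fit import *
tcp();snap('wrist','w13');snap('top','top13');
E
```

```text
time: 17.6
position: [527.3, 106.7, 82.6]
tcp_rot: [0.458, 0.539, 0.458, -0.539]
wrist_force: [-0.5, 0.2, -0.7]
grip_width: 0.456
time: 18.4
position: [579.8, -20.9, 97.2]
tcp_rot: [0.244, 0.664, 0.243, -0.663]
wrist_force: [-0.2, -0.4, -0.8]
grip_width: 0.456
t 18.4 p [579.8 -20.9  97.2] tip dir [ 1.4e-03  1.0e-04 -1.0e+00] jaw deg mod180 130.28 F [-0.24 -0.38 -0.77] M [ 0.02 -0.04 -0.03] w 0.456 j7 -0.98
```

View pics/w13.png

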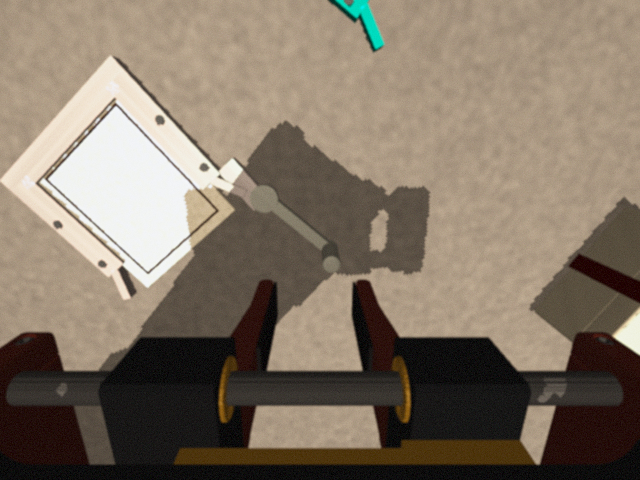

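View pics/top13.png

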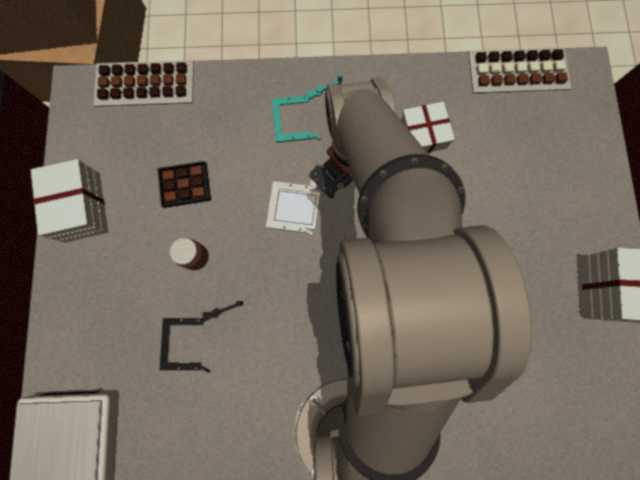

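```bash
python3 - <<'E'
from fit import *
q=[528.2,105.3,1.407]; crop("w13",0,40,350,310,2.2,"c14")
print("knob",pix("w13",[(331,264)],39),"post",pix("w13",[(264,199)],16))
print("rear corners",rel(pix("w13",[(148,287),(235,208)],4),q))
print("frame outer",rel(pix("w13",[(112,56),(2,182)],9.5),q))
E
```

```text
knob [[588.80585377 -27.02375829  39.        ]] post [[588.9907319   32.16208026  16.        ]]
rear corners [[-54.9  47.1]
 [-54.  -48.6]]
frame outer [[ 63.8 -59.8]
 [ 63.1  59. ]]
```

View pics/c14.png

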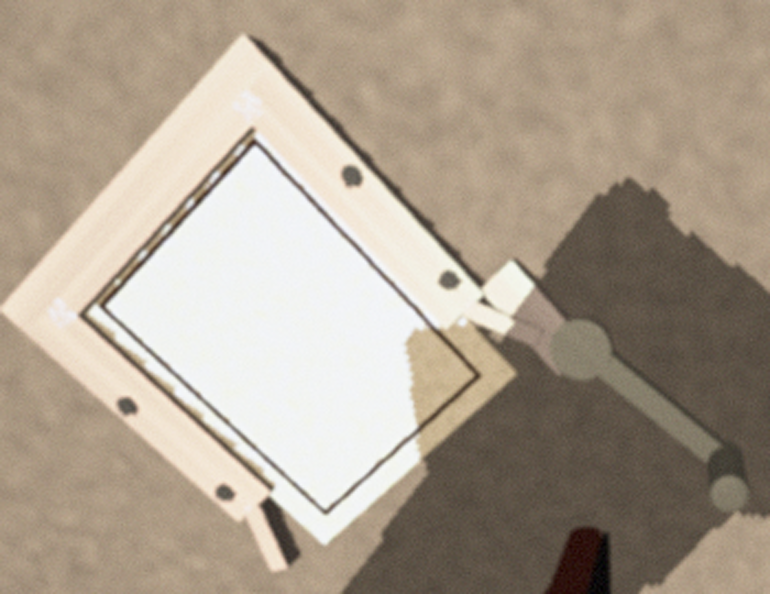

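```bash
python3 -m creep '[[0,0,0,4.5,-3,0,40],[0,0,0,4.5,-3,0,40],[0,0,0,0,0,-8,40],[0,0,0,0,0,-14,40],[0,0,0,0,0,-14,40],[0,0,0,0,0,-14,40],[0,0,0,0,0,-8,40],[0,0,0,0,0,-4,40]]'
python3 -c "
from h import *
tcp(); snap('wrist','w14'); crop('w14',220,200,420,340,4,'c15')"
```

```text
time: 19.3
position: [587.2, -25.6, 32.3]
tcp_rot: [-0.245, -0.663, -0.245, 0.664]
wrist_force: [-0.4, -0.2, -0.1]
grip_width: 0.457
t 19.3 p [587.2 -25.6  32.3] tip dir [-2.2e-03 -1.0e-04 -1.0e+00] jaw deg mod180 130.56 F [-0.43 -0.16 -0.08] M [-0.03  0.02  0.04] w 0.457 j7 -0.97
```

View pics/c15.png

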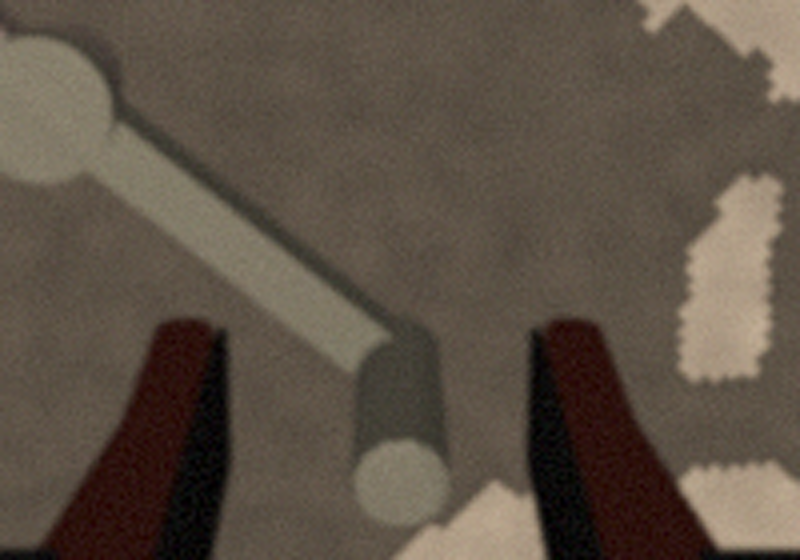

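```bash
python3 -m creep '[[0,0,0,1.2,-1.2,2,40],[0,0,0,0,0,0,20],[0,0,0,0,0,0,14],[0,0,0,0,0,0,9],[0,0,0,0,0,0,9],[0,0,0,0,0,0,9],[0,0,0,0,0,0,9],[0,0,0,0,0,0,9]]' 8
python3 - <<'E'
from h import *
p,R=tcp()
c=np.array([589.0,32.2]); k=p[:2]-c; r=np.hypot(*k); a0=np.degrees(np.arctan2(k[1],k[0]))%360; print(r,a0)
# arc with r=60 in 12 steps to 170.6-1.5
A=np.radians(np.linspace(a0,169.6,17)); P=c+60*np.c_[np.cos(A),np.sin(A)]; P[0]=p[:2]
print(np.diff(P,axis=0).round(1).tolist())
E
```

```text
time: 20.15
position: [589.5, -27.0, 36.1]
tcp_rot: [0.245, 0.663, 0.245, -0.663]
wrist_force: [-0.6, -1.2, 2.8]
grip_width: 0.133
t 20.15 p [589.5 -27.   36.1] tip dir [ 4.e-04 -2.e-04 -1.e+00] jaw deg mod180 130.54 F [-0.58 -1.22  2.79] M [-0.26 -0.    0.01] w 0.133 j7 -0.97
59.245232158327184 270.437141855025
[[-6.6, -0.4], [-6.5, 1.0], [-6.4, 1.7], [-6.1, 2.4], [-5.8, 3.1], [-5.5, 3.7], [-5.0, 4.3], [-4.5, 4.8], [-4.0, 5.3], [-3.4, 5.7], [-2.7, 6.0], [-2.0, 6.3], [-1.3, 6.5], [-0.6, 6.6], [0.1, 6.6], [0.8, 6.5]]
```

```bash
python3 -m creep '[[0,0,0,-6.6,0.4,0,9],[0,0,0,-6.5,1,0,9],[0,0,0,-6.4,1.7,0,9],[0,0,0,-6.1,2.4,0,9],[0,0,0,-5.8,3.1,0,9],[0,0,0,-5.5,3.7,0,9],[0,0,0,-5,4.3,0,9],[0,0,0,-4.5,4.8,0,9]]'
python3 - <<'E'
from h import *
p,R=tcp()
c=np.array([589.0,32.2]); k=p[:2]-c; r=np.hypot(*k); a0=np.degrees(np.arctan2(k[1],k[0]))%360; print(r,a0)
A=np.radians(np.linspace(a0,172,8)); P=c+60*np.c_[np.cos(A),np.sin(A)]; P[0]=p[:2]
print(np.diff(P,axis=0).round(1).tolist())
E
```

```text
time: 20.95
position: [542.2, -4.5, 35.7]
tcp_rot: [-0.245, -0.663, -0.245, 0.663]
wrist_force: [0.4, -2.2, 1.0]
grip_width: 0.134
t 20.95 p [542.2  -4.5  35.7] tip dir [-5.e-04  4.e-04 -1.e+00] jaw deg mod180 130.58 F [ 0.4  -2.22  1.04] M [-0.51 -0.11 -0.08] w 0.134 j7 -1.02
59.54128182795482 218.11270474886345
[[-4.3, 5.4], [-3.3, 6.1], [-2.5, 6.4], [-1.8, 6.7], [-1.0, 6.8], [-0.2, 6.9], [0.6, 6.9]]
```

```bash
python3 -m creep '[[0,0,0,-4,5.3,0,9],[0,0,0,-3.3,6,0,9],[0,0,0,-2.5,6.2,0,9],[0,0,0,-1.8,6.2,0,9],[0,0,0,-1,6.2,0,9],[0,0,0,-0.2,6,0,9],[0,0,0,0,5,0,9],[0,0,0,0,0,0,9]]'
python3 - <<'E'
from h import *
p,R=tcp()
c=np.array([589.0,32.2]); k=p[:2]-c; r=np.hypot(*k); a0=np.degrees(np.arctan2(k[1],k[0]))%360; print(r,a0)
E
```

```text
time: 21.75
position: [529.9, 36.8, 35.7]
tcp_rot: [-0.245, -0.663, -0.246, 0.663]
wrist_force: [-0.5, 0.2, -1.5]
grip_width: 0.134
t 21.75 p [529.9  36.8  35.7] tip dir [-3.e-04  7.e-04 -1.e+00] jaw deg mod180 130.64 F [-0.48  0.21 -1.47] M [-0.06  0.09 -0.04] w 0.134 j7 -1.1
59.25989890046682 175.5318322826215
```

```bash
python3 -m creep '[[0,0,0,0.2,1,0,9],[0,0,0,0.2,1,0,9],[0,0,0,0.2,1,0,9],[0,0,0,0.2,1,0,9],[0,0,0,0.2,1,0,9],[0,0,0,0.1,0.7,0,9],[0,0,0,0.1,0.7,0,9],[0,0,0,0,0,0,9]]'
python3 - <<'E'
from h import *
p,R=tcp()
c=np.array([589.0,32.2]); k=p[:2]-c; r=np.hypot(*k); a0=np.degrees(np.arctan2(k[1],k[0]))%360; print(r,a0)
E
```

```text
time: 22.55
position: [530.9, 42.1, 35.7]
tcp_rot: [-0.245, -0.663, -0.245, 0.663]
wrist_force: [-3.1, -0.6, -1.0]
grip_width: 0.132
t 22.55 p [530.9  42.1  35.7] tip dir [-7.e-04  1.e-04 -1.e+00] jaw deg mod180 130.57 F [-3.06 -0.62 -0.96] M [-0.1   0.72 -0.11] w 0.132 j7 -1.11
58.930027492917944 170.34311333096142
```

```bash
python3 -m creep '[[0,0,0,-0.2,0.7,0,9],[0,0,0,-0.1,0.7,0,9],[0,0,0,0,0.6,0,9],[0,0,0,0,0,0,9],[0,0,0,0,0,0,9],[0,0,0,0,0,0,9],[0,0,0,0,0,0,9],[0,0,0,0,0,0,9]]'
python3 - <<'E'
from h import *
p,R=tcp()
c=np.array([589.0,32.2]); k=p[:2]-c; r=np.hypot(*k); a0=np.degrees(np.arctan2(k[1],k[0]))%360; print(r,a0)
E
```

```text
time: 23.35
position: [531.1, 43.2, 35.8]
tcp_rot: [-0.245, -0.663, -0.245, 0.663]
wrist_force: [-1.0, -6.4, -3.7]
grip_width: 0.135
t 23.35 p [531.1  43.2  35.8] tip dir [ 2.e-04 -6.e-04 -1.e+00] jaw deg mod180 130.52 F [-1.02 -6.37 -3.74] M [-1.13  0.11 -0.03] w 0.135 j7 -1.11
58.96190255026389 169.2533737255735
```

```bash
python3 -m creep '[[0,0,0,0,-0.8,0,9],[0,0,0,0,-0.4,0,9],[0,0,0,0,0,0,20],[0,0,0,0,0,0,36],[0,0,0,0,0,0,36],[0,0,0,0,0,0,36],[0,0,0,0,0,0,36],[0,0,0,0,0,0,36]]'
python3 -m creep '[[0,0,0,0,0,5,36],[0,0,0,0,0,12,36],[0,0,0,0,0,15,36],[0,0,0,0,0,15,36],[0,0,0,0,0,15,36],[0,0,0,0,-10,15,36],[0,0,0,0,-20,10,36],[0,0,0,0,-20,0,36]]'
python3 -m creep '[[0,0,0,0,-20,0,36],[0,0,0,0,-10,0,36],[0,0,0,0,0,0,36],[0,0,0,0,0,0,36],[0,0,0,0,0,0,36],[0,0,0,0,0,0,36],[0,0,0,0,0,0,36],[0,0,0,0,0,0,36]]'
python3 - <<'E'
from h import *
tcp(); snap('wrist','w15'); snap('top','top15'); snap('side','side15'); crop('w15',100,60,500,360,2,'c16'); crop('side15',240,200,360,310,6,'c17')
E
```

```text
time: 24.15
position: [531.1, 42.8, 35.9]
tcp_rot: [0.245, 0.663, 0.245, -0.663]
wrist_force: [0.2, 1.0, 0.8]
grip_width: 0.41
time: 24.95
position: [532.2, -7.4, 125.5]
tcp_rot: [0.246, 0.665, 0.245, -0.662]
wrist_force: [-0.3, -0.8, 0.0]
grip_width: 0.411
time: 25.75
position: [531.0, -36.9, 122.8]
tcp_rot: [-0.245, -0.663, -0.245, 0.663]
wrist_force: [0.4, -0.9, -1.0]
grip_width: 0.41
t 25.75 p [531.  -36.9 122.8] tip dir [-1.e-04  1.e-04 -1.e+00] jaw deg mod180 130.59 F [ 0.4  -0.91 -0.98] M [ 0.01 -0.    0.01] w 0.41 j7 -0.93
```

View pics/w15.png

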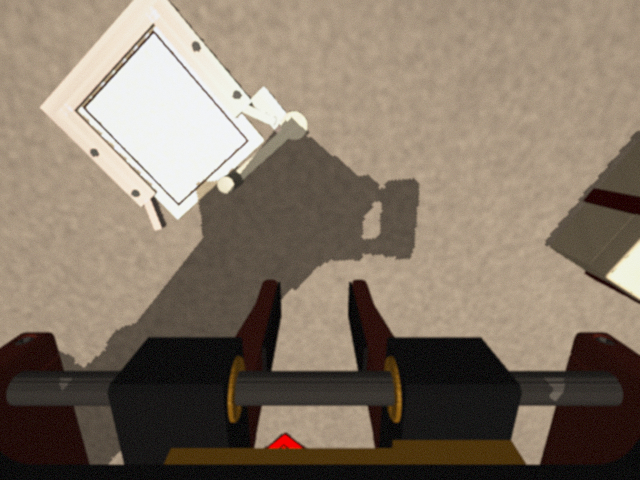

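View pics/c17.png

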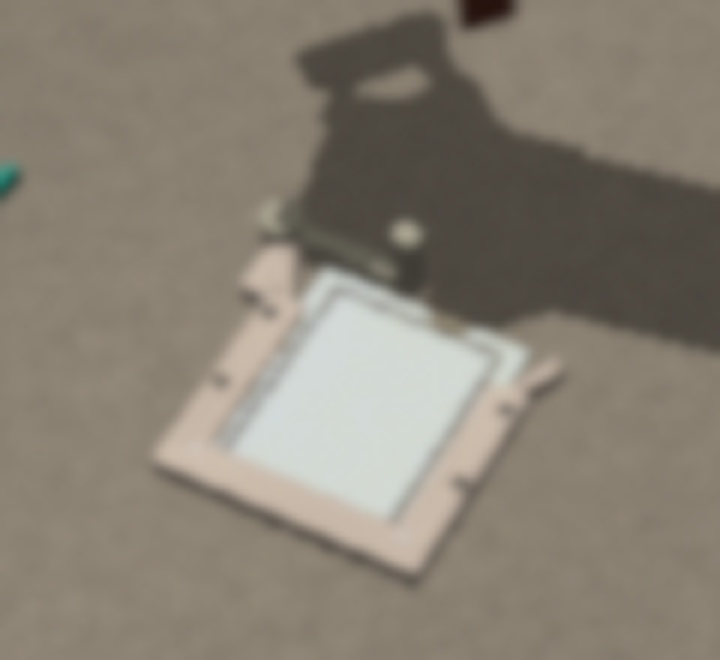

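View pics/top15.png

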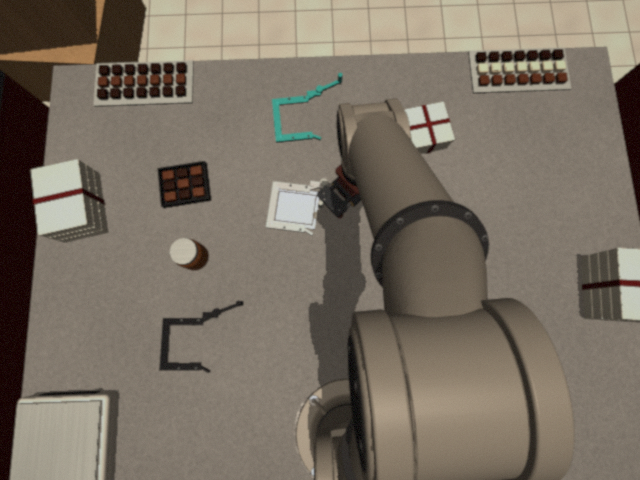

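```bash
python3 - <<'E'
from fit import *
crop('w15',30,0,320,240,2.7,'c18')
q=[528.2,105.3,1.407]
k=pix("w15",[(225.5,184.5)],39);p=pix("w15",[(297,124)],16); print(k,p, rel(k,q),rel(p,q)); d=(rel(k,q)-rel(p,q))[0]; b=np.arctan2(d[1],d[0]); print("latch",np.radians(200)-b, np.hypot(*d))
E
```

```text
[[529.98545639  42.17499454  39.        ]] [[591.1401236   31.23422627  16.        ]] [[-62.  -12.1]] [[-62.8 -74.2]]
latch 1.9327439122836834 62.10515276528994
```

View pics/c18.png

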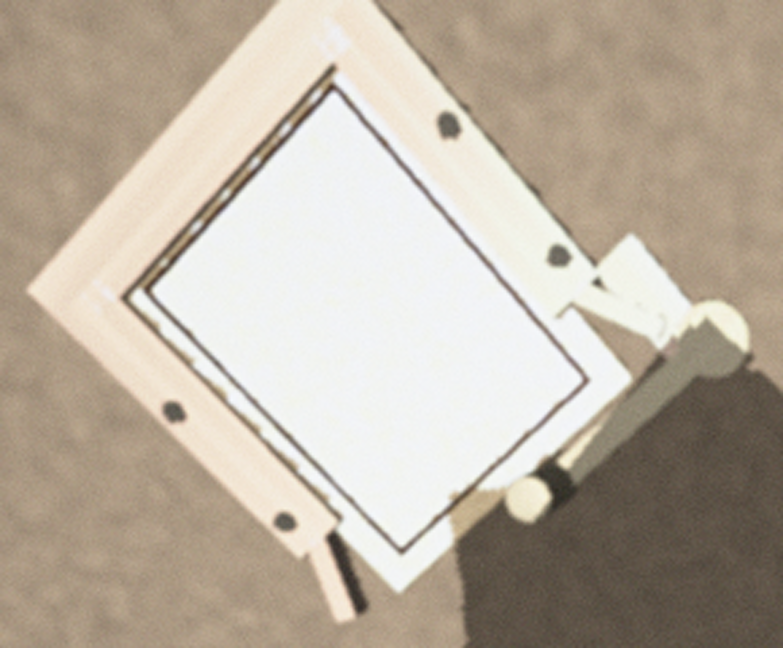

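```bash
python3 - <<'E'
from fit import *
q=[528.2,105.3,1.407]
print(rel(pix("w15",[(178.1,219.3),(264,140)],4),q), rel(pix("w15",[(40.5,107.5)],9.5),q))
for n,uv,z in [("jar",(183,250),100),("gift",(427,115),63),("sampl",(184,184),23)]: pass
a=cv2.imread("pics/top0.png").astype(int);b=cv2.imread("pics/top15.png").astype(int)
for s in [(150,155,215,275),(425,100,460,160)]: print(abs(a-b)[s[1]:s[3],s[0]:s[2]].mean(), abs(a-b)[s[1]:s[3],s[0]:s[2]].max())
from workcell import hand_in
print(hand_in())
E
```

```text
[[-55.2  47.4]
 [-54.8 -47.4]] [[64.4 59.3]]
9.435042735042735 28
12.02015873015873 24
the job is handed in; nothing more can be done
None
```

I dragged the white card into the aluminium frame and past both catches until it stopped against the end wall. I then pinched the bar's pin, swung the bar to its stop, let go, backed off and handed the job in at about 26 s. The hand-in gave no verdict.

**Last checks before handing in:**
- **Card:** its rear corners measured at frame x of about -55.2 and -54.8 mm, y of ±47.4 mm. That puts it fully home within about 0.5 mm, centred and square.
- **Retaining bar:** the pin measured at frame (-62, -12) mm and the angle came out at about 1.93 rad. That is at the closed stop, within measuring error of 1.92.
- **Forces:** in the readings I took between moves, the press was about 7–17 N and the sideways force against the end wall about 8 N. I did not see peaks between readings.
- **Robot:** the fingers were open and about 105 mm above the counter, with only noise on the wrist force.

**What disagreed or is less certain:**
- **Bystanders:** the jar, gift box and sample tray look to be where they were. Comparing the first and last top pictures showed a small difference around them (9–12 grey levels on average, 28 at most). I took that for lighting and camera noise and did not measure it further. The arm also covered part of the gift box in the last picture.
- **Bar at the start:** it stood about 0.2 rad from fully open.
- **Bar radius:** the last picture gave 62 mm from post to pin, against the stated 60 mm. That is within the camera calibration error.

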